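# Bring the covered pots onto the hot plate's rings, set the heat, wind the timer

### The job

Get the repair bench's hot plate going: slide every covered pot from its parking square across the plate to the middle of a heating ring of its own size (wide pot on a wide ring, narrow pot on a narrow ring, one pot to a ring), never lifting or tipping it. When all pots stand on their rings, push the heat slider until it is level with the brass clip, and last of all wind the timer's key clockwise, a bit at a time, until it is fully wound. Leave the other things on the bench alone and leave every pot on its ring, released, even if something gets knocked on the way.

Things in the scene. Friction and masses are not known exactly. Their poses are not given: they have to be found in the camera images.
- hotplate: slim dark hot plate, fixed; 320 (its x) by 500 mm (its y), surface 20 mm above the table, rim 6 mm wide and 25 mm high all round. Origin: centre of its underside. Four grey parking squares (90 mm) in the row x = -95 mm, the four rings in the row x = +95 mm, both at y = -180, -60, 60, 180 mm, the strip between is free; which ring and which pot is at which y varies
- pot_wide_a: covered steel pot, 84 mm across, body 32 mm tall, mass 0.5 kg give or take 40 %; a fixed round black knob, 22 mm across and 38 mm tall, stands up from the middle of its lid, so the knob runs from 32 to 70 mm above the origin. Origin: centre of the underside; z up. Friction on the plate about 0.4: hold the knob low. Absent (None throughout) in some starts
- pot_wide_b: covered steel pot, 84 mm across, body 32 mm tall, mass 0.5 kg give or take 40 %; a fixed round black knob, 22 mm across and 38 mm tall, stands up from the middle of its lid, so the knob runs from 32 to 70 mm above the origin. Origin: centre of the underside; z up. Friction on the plate about 0.4: hold the knob low. Absent (None throughout) in some starts
- pot_narrow_a: covered steel pot, 66 mm across, body 32 mm tall, mass 0.35 kg give or take 40 %; a fixed round black knob, 22 mm across and 38 mm tall, stands up from the middle of its lid, so the knob runs from 32 to 70 mm above the origin. Origin: centre of the underside; z up. Friction on the plate about 0.4: hold the knob low. Absent (None throughout) in some starts
- pot_narrow_b: covered steel pot, 66 mm across, body 32 mm tall, mass 0.35 kg give or take 40 %; a fixed round black knob, 22 mm across and 38 mm tall, stands up from the middle of its lid, so the knob runs from 32 to 70 mm above the origin. Origin: centre of the underside; z up. Friction on the plate about 0.4: hold the knob low. Absent (None throughout) in some starts
- ring_wide_a: white ring printed on the hot plate, inner diameter 94 mm, outer 108 mm: a heating position for a pot 84 mm across. Flat, nothing to bump into. Origin: its centre, on the plate's surface; fixed
- ring_wide_b: white ring printed on the hot plate, inner diameter 94 mm, outer 108 mm: a heating position for a pot 84 mm across. Flat, nothing to bump into. Origin: its centre, on the plate's surface; fixed
- ring_narrow_a: white ring printed on the hot plate, inner diameter 76 mm, outer 90 mm: a heating position for a pot 66 mm across. Flat, nothing to bump into. Origin: its centre, on the plate's surface; fixed
- ring_narrow_b: white ring printed on the hot plate, inner diameter 76 mm, outer 90 mm: a heating position for a pot 66 mm across. Flat, nothing to bump into. Origin: its centre, on the plate's surface; fixed
- heat_unit: the heat control: fixed grey box 200 mm (its x, the track) by 85 mm by 40 mm high, left or right of the hot plate. Origin: centre of its underside; its x axis points along the track, roughly away from the robot
- heat (a joint): position of the heat slider along its track in m: 0 at the end near the robot (60 mm before the box's origin), up to 0.12, growing along the box's x; about 2 N of friction, stays where left
- heat_top (a point): middle of the top of the slider's black grip, 78 mm above the table; the grip is an upright block 16 mm along the track, 26 mm across it, its sides running from 44 to 78 mm above the table
- clip: small brass pointer clip fixed beside the track, standing 4 mm above the box; origin on the box's centre line at the box's top, 40 mm above the table, at the pointer's place along the track; x along the track. The slider is right when heat_top's x in this frame is 0; the brass itself lies 10 to 48 mm to the +y side of the origin
- timer: clockwork timer: fixed white box 110 by 100 by 60 mm high, on the other side of the hot plate from the heat control. Origin: centre of its underside
- key (a joint): turn of the timer's key in rad, growing clockwise seen from above; starts between 0 and 0.7, stop (fully wound) at 6.2. The spring takes up to 0.06 N m and friction about 0.12 N m, so it stays where it is let go
- key_grip (a point): middle of the key's flat wing, on its vertical turning axis, 92 mm above the table. The wing is an upright steel plate 52 mm long (its x), 10 mm thick (its y), from 76 to 108 mm above the table, over the box's top at 60 mm; grip it across the thickness. This point's axes turn with the key
- drive_a: bystander: hard drive, 102 (x) by 147 (y) by 27 mm, loose; origin centre of the underside
- drive_b: bystander: hard drive, same size, loose
- heatsink: bystander: finned cooler block 90 by 90 by 38 mm, loose; origin centre of the underside
- screwdriver: bystander: screwdriver 180 mm long, loose, lying on the table along x
- mug: bystander: mug 80 mm across, 90 mm tall, loose; origin centre of the underside
Things that resemble listed ones, but are neither listed nor needed, are in the scene too. Leave any purple or red look-alike of the pot_narrow_a alone.

How it is judged:
By the outcome, as a careful person would: the job done as asked, in the order asked, and still so for the second after the job is handed in, with the robot touching nothing.
Of pot_wide_a, pot_wide_b, pot_narrow_a, pot_narrow_b only 2 to 3 are there at a start; the rules pass over those that are not, and their reading is None.
At some moment in a run one of pot_wide_a, pot_wide_b, pot_narrow_a, pot_narrow_b may be knocked a few centimetres aside while the robot is not near it.
Once in a run the grip may slacken for a moment while it holds something.
It also fails if it takes over 210 s, if anything falls off the work surface, if the arm or the gripper's body presses on something with over 40 N, if the wrist force passes 120 N, or if a joint passes its speed limit or range.

### The arm

A 6-joint arm with a two-finger parallel gripper is mounted at the origin on the work surface. World frame = base frame: x ahead of the robot, y to its left, z up, the work surface at z = 0. Lengths are in m, angles in rad, forces in N, time in s.
With the tool pointing down it reaches from about 0.425 to 0.95 m from the base axis. Payload 3.5 kg.
Tool frame: the origin (TCP) lies between the finger pads; the fingertips stand 17 mm ahead of it and the grasp point (between the pads) lies 2 mm behind it (ctrl.tip_reach is the distance from the TCP to the fingertips, in m); z points along the fingers, y is the direction in which the jaws open and shut (so a half turn about z gives the same grasp; the last joint's range is limited). The gripper opens to 85 mm and grips with 20 to 120 N. Pads are 22 mm wide; open, the fingers measure 114 mm over their backs; the gripper's body (76 mm by 85 mm) begins 54 mm behind the grasp point. The pads swing forward as they close: fully open they stand 13 mm farther back than shut.
Start: joints at [-1.382, 0.286, 1.577, -0, 1.279, -0.15], TCP at [0.224, -0.637, 0.248] pointing down, gripper open.
Joint ranges: [-2.77, 2.77], [-0.9, 2.22], [0.21, 2.48], [-1.53, 4.67], [0.24, 2.81], [-2.84, 2.84]. Speed limits (rad/s): [2.79, 2.79, 3.14, 3.14, 3.14, 3.14].

### API

Orientations are given as a unit quaternion [x, y, z, w].
In Python, from plant import monitor, imaging, workorder, ctrl gives the robot as it stands.
- The arm moves only by the tool send_rows, never from a script. Its argument "rows" is a list of rows, each a list of 4 numbers: the shift along the world's x, y, z normalised to -1 to 1, where 1 is 0.3 m, then the turn about the world's z normalised to -1 to 1, where 1 is 360 degrees. A call has 1 to 20 rows; each row is the pose to reach, as a shift and turn from the pose commanded when the call began, turning the shorter way round; what a row does not reach only later rows make up. A row lasts 1/8 s, in which the tool goes at most 62.5 mm and 10.7 degrees, less where a joint would pass 70% of its speed; a pose out of reach is approached as far as the arm can. A call with a number of a shift or a turn outside -1 to 1 is refused whole. A call with a gripper value outside its range is refused whole. "jaw" is the closure, from 0 (fully open) to 1 (shut), set as the call begins (left out, the last holds). The fingers move at their own pace and stop on an object; "newtons" is the grip in N (left out, the last holds). Time passes only in rows, so rows that repeat a pose let the fingers close. It gives the time, the measured TCP pose, the force and the opening at its end, in the units of the state.
- monitor.get_state(): the state, without advancing time (a new reading comes with each control period).
- imaging.read_camera(name): name is "scene" or "top" or "wrist"; returns the picture (420x560x3 uint8, red, green, blue); there is no depth.
- imaging.calibration(name): a dict with "intrinsics" (3x3 intrinsics, pixels), "cam_to_world" (4x4, takes a point from camera to world coordinates). Camera axes: x right, y up, looking along -z (the intrinsics and any distortion apply to the point x, -y, -z); pixel columns grow to the right and rows downward; lengths in m; the calibration is good to about 2 mm. A picture is of the moment at which its call begins: read the wrist's pose just before it. calibration takes no time and is no camera call; for the wrist camera it gives the pose at the moment of the call.
- workorder.sign_off(): hands the job in, once; it reports no verdict.
The state is a dict: "time": time; "qpos": joint angles; "dq": joint speeds; "joint_efforts": joint torques, N m; "eef_pos": TCP position; "tcp_rot": TCP orientation; "contact_force": force on the tool from outside, world axes, zero at the start; "wrist_torque": the same for the moment, N m; "opening": opening from 0.0 (shut) to 1.0 (fully open).
Only numpy, scipy, OpenCV 4.12 (cv2) and the standard library are available. Lean on these libraries where they do the work, as an engineer would, in place of code of your own. Each camera call takes 0.05 s, during which the arm holds its last target.

## Working session

There is one attempt and no reset: what is moved stays moved. The work goes in short steps, Python scripts to look and compute and a tool call to move; the robot and the scene stay as the last step left them, time stands still between calls to the robot, and variables do not carry over. Pictures are saved under pics/ and viewed, and the job is handed in when it is done.

Besides the shell and the picture viewer there is one more tool, called after ">>>" as a command line: name --pt "numbers of a row" for each row, then --argument value for the rest. send_rows: Moves the arm, as the interface text tells. Scaled input: -1 to 1 covers 0.3 m each way for a shift and 360 degrees each way for a turn. Its arguments: {"type":"object","properties":{"rows":{"type":"array"},"jaw":{"type":"number"},"newtons":{"type":"number"}},"required":["rows"]}

```bash
mkdir -p pics; ls; python3 - <<'E'
from plant import monitor, imaging, workorder, ctrl
import cv2
s=monitor.get_state(); print(s)
for n in ["scene","top","wrist"]:
    c=imaging.calibration(n); print(n,c)
    im=imaging.read_camera(n); cv2.imwrite(f"pics/{n}0.png",im[:,:,::-1])
E
```

```text
pics
{'time': 0.0, 'qpos': array([-1.38198161e+00,  2.87184090e-01,  1.57817039e+00,  1.43807594e-05,
        1.27858793e+00, -1.49971039e-01]), 'dq': array([ 0.00025631, -0.000611  ,  0.00044771, -0.00029285, -0.00117188,
       -0.00020027]), 'joint_efforts': array([-3.44250575e-04, -4.05979729e+01, -2.92626804e+01, -1.46777616e-04,
        5.87197370e-03, -7.35774620e-06]), 'eef_pos': array([ 0.22426428, -0.63600758,  0.24693842]), 'tcp_rot': array([ 9.85686970e-01,  1.68581781e-01, -1.59350349e-05, -1.17479127e-03]), 'contact_force': array([ 0.03126175, -0.44974778,  0.11748061]), 'wrist_torque': array([ 0.03671027, -0.02517448, -0.0016684 ]), 'opening': 1.00187177103661}
scene {'intrinsics': array([[409.3099666 ,   0.        , 277.82768147],
       [  0.        , 409.3099666 , 213.82063554],
       [  0.        ,   0.        ,   1.        ]]), 'cam_to_world': array([[-0.48375838, -0.73330165,  0.47775152,  0.95952039],
       [ 0.87520085, -0.40461461,  0.26516124,  0.32858777],
       [-0.00113793,  0.54640251,  0.83752194,  1.05382261],
       [ 0.        ,  0.        ,  0.   
[... 196 characters left out ...]
 'cam_to_world': array([[ 0.02682684,  0.99282004, -0.11657053,  0.24177445],
       [-0.99928126,  0.02975852,  0.0234819 ,  0.01930024],
       [ 0.02678227,  0.1158568 ,  0.99290478,  1.53576521],
       [ 0.        ,  0.        ,  0.        ,  1.        ]])}
wrist {'intrinsics': array([[356.11196116,   0.        , 284.4309655 ],
       [  0.        , 356.11196116, 207.62450647],
       [  0.        ,   0.        ,   1.        ]]), 'cam_to_world': array([[ 0.33260829,  0.90818489,  0.25411007,  0.28905632],
       [-0.94306426,  0.3206594 ,  0.08835922, -0.6141132 ],
       [-0.00123627, -0.26903113,  0.96313069,  0.37225606],
       [ 0.        ,  0.        ,  0.        ,  1.        ]])}
```

View pics/scene0.png

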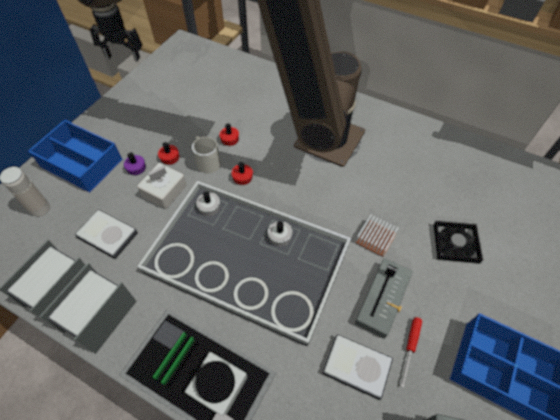

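View pics/top0.png

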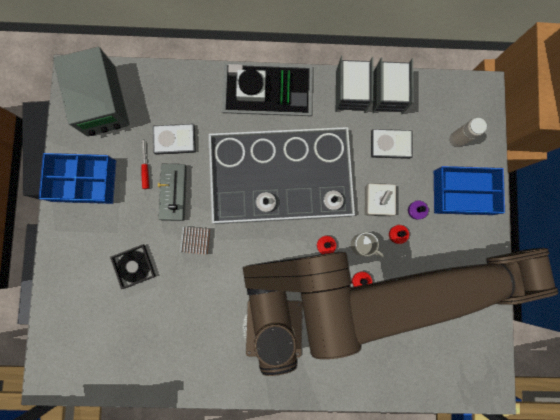

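View pics/wrist0.png

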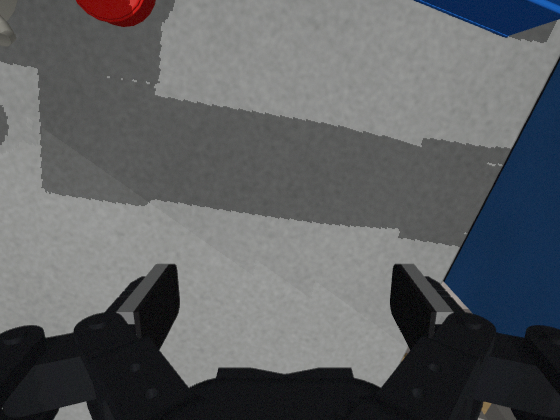

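```bash
cat > h.py <<'E'
import numpy as np, cv2
from plant import monitor, imaging, workorder, ctrl
def ray(c,uv,z):
    K=np.array(c["intrinsics"]);T=np.array(c["cam_to_world"])
    uv=np.atleast_2d(np.array(uv,float))
    d=np.c_[(uv[:,0]-K[0,2])/K[0,0],-(uv[:,1]-K[1,2])/K[1,1],-np.ones(len(uv))]@T[:3,:3].T
    t=(z-T[2,3])/d[:,2]
    return T[:3,3]+d*t[:,None]
def proj(c,P):
    K=np.array(c["intrinsics"]);T=np.array(c["cam_to_world"])
    p=(np.atleast_2d(P)-T[:3,3])@T[:3,:3]
    return np.c_[K[0,0]*p[:,0]/-p[:,2]+K[0,2],K[1,1]*p[:,1]/p[:,2]+K[1,2]]
def crop(im,x0,y0,x1,y1,f,name):
    cv2.imwrite(f"pics/{name}.png",cv2.resize(im[y0:y1,x0:x1,::-1],None,fx=f,fy=f,interpolation=cv2.INTER_CUBIC))
E
python3 - <<'E'
import cv2
from h import crop
a=cv2.imread("pics/top0.png")[:,:,::-1]
crop(a,200,120,360,230,5,"topc")
crop(a,120,120,220,260,4,"heatc")
crop(a,350,120,450,260,4,"timc")
b=cv2.imread("pics/scene0.png")[:,:,::-1]
crop(b,130,170,360,345,3.4,"scc")
E
```

```text
(no output)
```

View pics/topc.png

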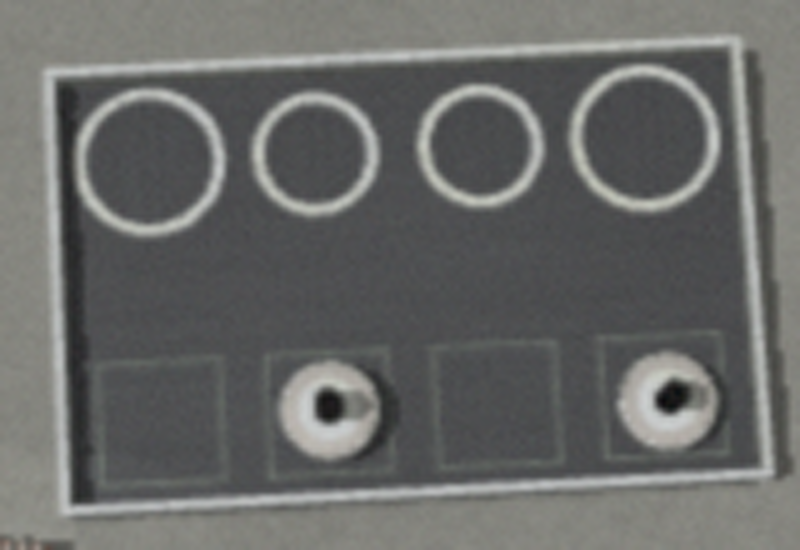

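View pics/scc.png

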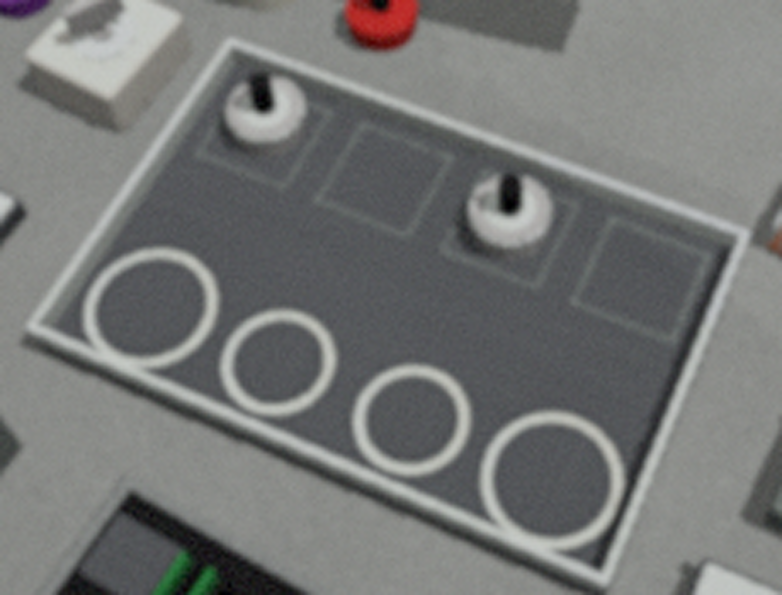

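View pics/heatc.png

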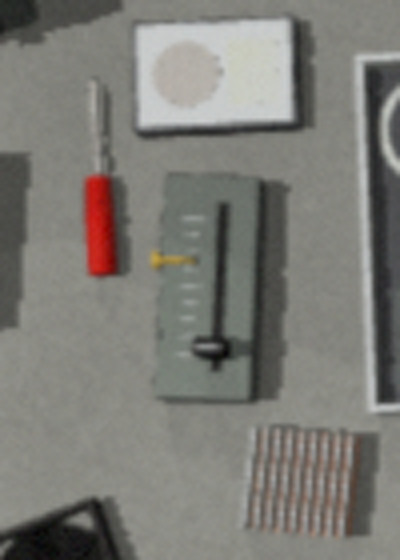

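View pics/timc.png

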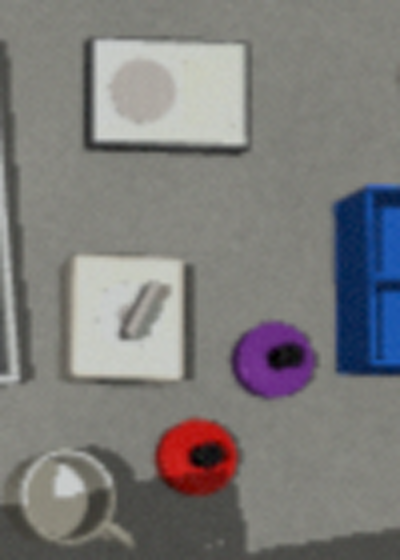

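```bash
cat > m.py <<'E'
from h import *
ct=imaging.calibration("top"); cs=imaging.calibration("scene")
def top(pts,o,f,z): 
    p=(np.array(pts,float)+.5)/f-.5+np.array(o); return ray(ct,p,z)
def sc(pts,o,f,z): 
    p=(np.array(pts,float)+.5)/f-.5+np.array(o); return ray(cs,p,z)
np.set_printoptions(precision=4,suppress=True)
rt=top([(150,162),(316,154),(481,147),(645,139)],(200,120),5,.02)
rs=sc([(552,481),(412,421),(279,363),(151,307)],(130,170),3.4,.02)
print("rings top\n",rt,"\nscene\n",rs)
print("corners top",top([(47,72),(740,40),(772,474),(67,512)],(200,120),5,.025))
print("corners sc",sc([(604,588),(28,328),(230,40),(747,233)],(130,170),3.4,.025))
print("lid top",top([(330,411),(667,401)],(200,120),5,.052),"sc",sc([(510,210),(265,110)],(130,170),3.4,.048))
print("knobtip top",top([(326,403),(668,397)],(200,120),5,.085))
print("knobtip sc",sc([(510,180),(261,80)],(130,170),3.4,.09))
# heat box top corners in heatc
print("heatbox",top([(167,172),(260,180),(251,400),(156,395)],(120,120),4,.04))
print("clip brass ends",top([(152,260),(197,260)],(120,120),4,.044),"grip top",top([(210,347)],(120,120),4,.078))
print("slot",top([(222,203),(217,368)],(120,120),4,.04))
print("timer box",top([(70,255),(183,258),(185,378),(70,378)],(350,120),4,.06))
print("key ends",top([(159,283),(128,332)],(350,120),4,.108))
E
python3 m.py
```

```text
rings top
 [[ 0.6165  0.1789  0.02  ]
 [ 0.6264  0.0593  0.02  ]
 [ 0.6356 -0.0602  0.02  ]
 [ 0.6456 -0.1795  0.02  ]] 
scene
 [[ 0.6174  0.1804  0.02  ]
 [ 0.6275  0.0611  0.02  ]
 [ 0.6368 -0.0584  0.02  ]
 [ 0.6461 -0.1792  0.02  ]]
corners top [[ 0.6792  0.2552  0.025 ]
 [ 0.7207 -0.2474  0.025 ]
 [ 0.4027 -0.2732  0.025 ]
 [ 0.361   0.2263  0.025 ]]
corners sc [[ 0.6722  0.2523  0.025 ]
 [ 0.7115 -0.253   0.025 ]
 [ 0.3886 -0.2796  0.025 ]
 [ 0.3464  0.2244  0.025 ]]
lid top [[ 0.435   0.0428  0.052 ]
 [ 0.4492 -0.1935  0.052 ]] sc [[ 0.4357  0.0437  0.048 ]
 [ 0.4503 -0.1942  0.048 ]]
knobtip top [[ 0.4361  0.0452  0.085 ]
 [ 0.4474 -0.1894  0.085 ]]
knobtip sc [[ 0.4327  0.0419  0.09  ]
 [ 0.4473 -0.1931  0.09  ]]
heatbox [[0.5651 0.4157 0.04  ]
 [0.5605 0.3336 0.04  ]
 [0.365  0.331  0.04  ]
 [0.367  0.4135 0.04  ]]
clip brass ends [[0.4852 0.4231 0.044 ]
 [0.4865 0.3839 0.044 ]] grip top [[0.4062 0.3603 0.078 ]]
slot [[0.5388 0.3659 0.04  ]
 [0.3922 0.3621 0.04  ]]
timer box [[ 0.51   -0.312   0.06  ]
 [ 0.5105 -0.412   0.06  ]
 [ 0.4043 -0.4133  0.06  ]
 [ 0.4013 -0.3124  0.06  ]]
key ends [[ 0.4796 -0.3773  0.108 ]
 [ 0.4368 -0.3508  0.108 ]]
```

Candidates for "narrow pot" in top0: white (265,201), white (334,200), red (327,245), red (399,233), red (362,281), purple (419,210). The two white/steel pots on the parking squares are the ones wanted. In the crop both look narrow (about 70 mm against the 90 mm squares), so they go to the two middle (narrow) rings. The white puck prints at (230,152)/(329,146) are the wide rings.

>>> send_rows --pt "0.4 0.7 0 0.1" --pt "0.587 0.858 0 0.15" --pt "0.587 0.858 0 0.15" --pt "0.587 0.858 0 0.15" --pt "0.587 0.858 0 0.15" --pt "0.587 0.858 0 0.15" --jaw 0.4 --newtons 40

```text
time: 0.9
eef_pos: [0.4023, -0.3757, 0.248]
tcp_rot: [0.8, 0.6, 0.0, -0.0]
contact_force: [-0.7, -0.9, -0.0]
opening: 0.599
```

>>> send_rows --pt "0.163 0.62 0 0.146" --pt "0.163 0.62 0 0.146" --pt "0.163 0.62 0 0.146" --pt "0.163 0.62 0 0.146" --pt "0.163 0.62 0 0.146" --pt "0.163 0.62 0 0.146"

```text
time: 1.65
eef_pos: [0.4492, -0.1938, 0.2482]
tcp_rot: [0.456, 0.89, -0.0, -0.0]
contact_force: [1.1, 0.3, 0.0]
opening: 0.597
```

```bash
cat > look.py <<'E'
import sys
from h import *
n=sys.argv[1]; s=monitor.get_state(); 
c=imaging.calibration("wrist")
np.save(f"pics/{n}.npy",c["cam_to_world"])
for k in sys.argv[2:]:
    im=imaging.read_camera(k); cv2.imwrite(f"pics/{n}_{k}.png",im[:,:,::-1])
print(s["time"],s["eef_pos"].round(4),s["tcp_rot"].round(4),s["qpos"].round(3),s["contact_force"].round(2),s["opening"])
E
python3 look.py a wrist top
```

```text
1.65 [ 0.4492 -0.1938  0.2482] [ 4.557e-01  8.901e-01 -2.000e-04 -1.000e-04] [-0.615 -0.132  2.022 -0.     1.252 -1.239] [1.08 0.33 0.05] 0.5967272251175924
```

View pics/a_wrist.png

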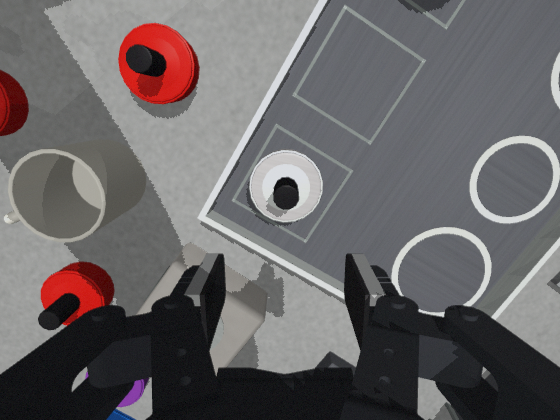

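Wrist view: narrow white pot at (286,187) with knob tip at (286,192); narrow ring at (441,270) lower right, mug at left (57,195).

```bash
cat > pot.py <<'E'
import sys
from h import *
n=sys.argv[1]; x0,y0,x1,y1=map(int,sys.argv[2:6])
c=imaging.calibration("wrist"); c["cam_to_world"]=np.load(f"pics/{n}.npy")
im=cv2.imread(f"pics/{n}_wrist.png"); g=im[y0:y1,x0:x1].min(2)
m=(g>(int(sys.argv[6]) if len(sys.argv)>6 else 165)).astype(np.uint8)
m=cv2.morphologyEx(m,cv2.MORPH_OPEN,np.ones((3,3)))
cs,_=cv2.findContours(m,cv2.RETR_EXTERNAL,cv2.CHAIN_APPROX_NONE)
for k in sorted(cs,key=cv2.contourArea)[::-1][:4]:
    if len(k)<20: continue
    e=cv2.fitEllipse(cv2.convexHull(k)) ; p=np.array(e[0])+[x0,y0]
    print("px",p.round(1),np.round(e[1],1),"z.02",ray(c,p,.02).round(4)[0],"z.05",ray(c,p,.05).round(4)[0])
E
python3 pot.py a 235 135 340 235
python3 pot.py a 380 215 500 325 130; python3 pot.py a 460 125 560 235 130
python3 -c "
from h import *
c=imaging.calibration('wrist')
print(proj(c,[[.449,-.1935,.09],[.449,-.1935,.052],[.6362,-.0595,.02],[.6458,-.1795,.02]]))"
```

```text
px [285.6 185.5] [71.4 72.9] z.02 [ 0.4549 -0.1999  0.02  ] z.05 [ 0.4511 -0.1947  0.05  ]
px [241.3 144.7] [ 8.  39.6] z.02 [ 0.3957 -0.1922  0.02  ] z.05 [ 0.3969 -0.1877  0.05  ]
px [441.7 270.2] [ 85.8 101.1] z.02 [ 0.647  -0.1769  0.02  ] z.05 [ 0.6268 -0.1737  0.05  ]
px [492.8 217. ] [ 7.8 19.6] z.02 [ 0.6489 -0.1012  0.02  ] z.05 [ 0.6286 -0.1044  0.05  ]
px [501.8 313.5] [12.7 21.6] z.02 [ 0.738  -0.1768  0.02  ] z.05 [ 0.7101 -0.1736  0.05  ]
px [437.8 313.3] [ 3.6 18.8] z.02 [ 0.6795 -0.2187  0.02  ] z.05 [ 0.6566 -0.2119  0.05  ]
px [514.4 179.2] [81.6 97.1] z.02 [ 0.638  -0.0598  0.02  ] z.05 [ 0.6186 -0.0665  0.05  ]
px [464.4 232.5] [ 6.5 13.7] z.02 [ 0.6368 -0.1308  0.02  ] z.05 [ 0.6176 -0.1315  0.05  ]
[[284.65229493 193.09206237]
 [284.64458211 183.5546427 ]
 [513.34624223 177.64505798]
 [439.40120221 271.21818774]]
```

>>> send_rows --pt "0.003 0 -0.2 0" --pt "0.003 0 -0.38 0" --pt "0.003 0 -0.5 0" --pt "0.003 0 -0.58 0" --pt "0.003 0 -0.587 0" --pt "0.003 0 -0.587 0"

```text
time: 2.5
eef_pos: [0.4508, -0.1939, 0.073]
tcp_rot: [0.455, 0.891, -0.0, 0.001]
contact_force: [-0.1, -0.3, 1.0]
opening: 0.598
```

>>> send_rows --pt "0 0 0 0" --pt "0 0 0 0" --pt "0 0 0 0" --pt "0 0 0 0" --pt "0 0 0 0" --jaw 0.9 --newtons 40

```text
time: 3.12
eef_pos: [0.4511, -0.1939, 0.0737]
tcp_rot: [0.454, 0.891, -0.0, 0.001]
contact_force: [-1.0, -0.2, 7.0]
opening: 0.251
```

```bash
python3 look.py b wrist; python3 -c "
from plant import ctrl; print(ctrl.tip_reach)"
```

```text
3.125 [ 0.4511 -0.1939  0.0737] [ 4.542e-01  8.909e-01 -3.000e-04  1.100e-03] [-0.613  0.106  2.142 -0.     0.891 -1.24 ] [-1.   -0.2   6.97] 0.2507119143218929
0.017
```

View pics/b_wrist.png

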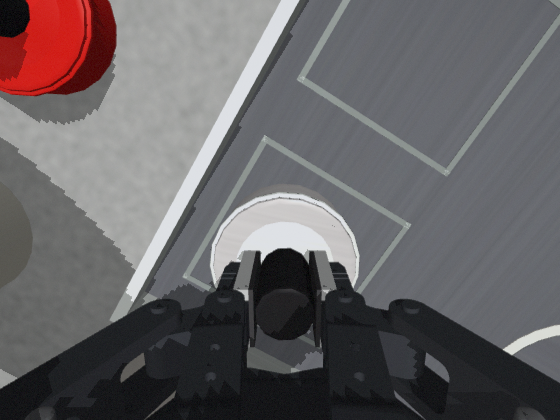

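Knob is between the pads, but the tips press on the lid (7 N), so I reopen slightly, raise 4 mm and regrip.

>>> send_rows --pt "0 0 0 0" --pt "0 0 0.007 0" --pt "0 0 0.013 0" --pt "0 0 0.013 0" --jaw 0.6

```text
time: 3.68
eef_pos: [0.4503, -0.1932, 0.0762]
tcp_rot: [0.454, 0.891, -0.0, 0.0]
contact_force: [-0.4, 0.5, -0.1]
opening: 0.4
```

>>> send_rows --pt "0 0 0 0" --pt "0 0 0 0" --pt "0 0 0 0" --pt "0 0 0 0" --jaw 0.9

```text
time: 4.18
eef_pos: [0.4504, -0.1932, 0.0762]
tcp_rot: [0.454, 0.891, 0.0, 0.0]
contact_force: [0.8, 0.8, 1.5]
opening: 0.247
```

>>> send_rows --pt "0.03 0.022 0 0" --pt "0.09 0.065 0 0" --pt "0.155 0.111 0 0" --pt "0.22 0.158 0 0" --pt "0.285 0.205 0 0" --pt "0.35 0.252 0 0" --pt "0.415 0.298 0 0" --pt "0.48 0.345 0 0" --pt "0.54 0.388 0 0" --pt "0.59 0.424 0 0" --pt "0.62 0.446 0 0" --pt "0.62 0.446 0 0" --pt "0.62 0.446 0 0"

```text
time: 5.8
eef_pos: [0.6366, -0.0592, 0.0763]
tcp_rot: [0.454, 0.891, 0.001, 0.001]
contact_force: [1.2, 2.3, 1.7]
opening: 0.245
```

```bash
python3 look.py c wrist scene
```

```text
5.8 [ 0.6366 -0.0592  0.0763] [4.544e-01 8.908e-01 6.000e-04 6.000e-04] [-2.510e-01  3.950e-01  1.777e+00  1.000e-03  9.690e-01 -8.800e-01] [1.15 2.26 1.71] 0.2448293605602002
```

View pics/c_wrist.png

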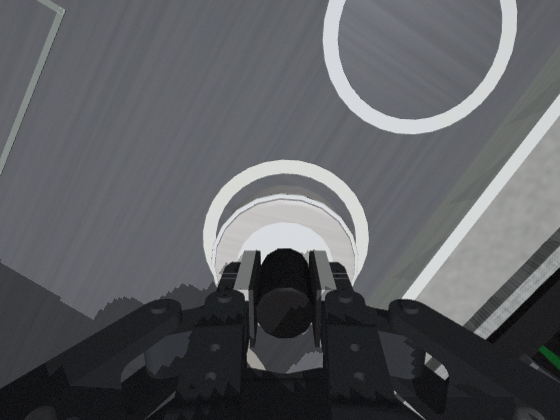

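View pics/c_scene.png

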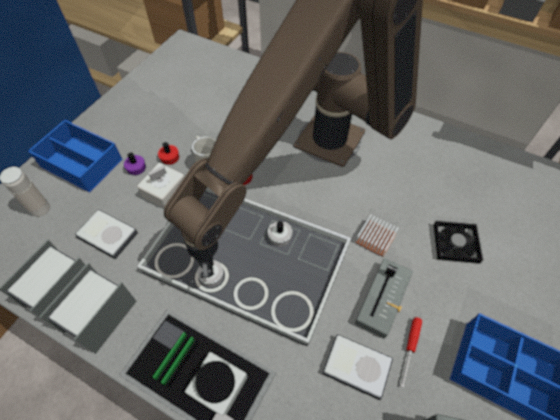

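The pot stands inside its ring (wrist image: ring centre column ~286, pot ~286). Releasing and moving to the second pot.

>>> send_rows --pt "0 0 0 0" --pt "0 0 0 0" --pt "0 0 0.05 0" --pt "0 0 0.25 0" --pt "0 0 0.45 0" --pt "-0.2 0.1 0.573 -0.03" --pt "-0.4 0.2 0.573 -0.06" --pt "-0.6 0.3 0.573 -0.086" --pt "-0.67 0.343 0.573 -0.086" --pt "-0.67 0.343 0.573 -0.086" --pt "-0.67 0.343 0.573 -0.086" --pt "-0.67 0.343 0.573 -0.086" --jaw 0.4

```text
time: 7.4
eef_pos: [0.4364, 0.0429, 0.2486]
tcp_rot: [0.676, 0.737, 0.0, 0.0]
contact_force: [0.4, 0.6, 0.3]
opening: 0.601
```

```bash
python3 look.py d wrist scene
```

```text
7.4 [0.4364 0.0429 0.2486] [6.758e-01 7.371e-01 2.000e-04 4.000e-04] [-0.134 -0.262  2.13  -0.     1.273 -0.221] [0.45 0.62 0.27] 0.6010674149639538
```

View pics/d_wrist.png

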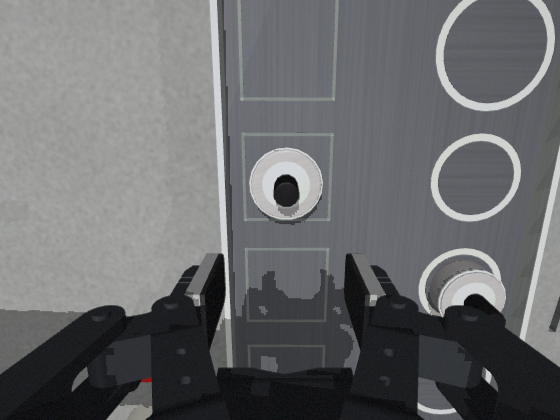

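View pics/d_scene.png

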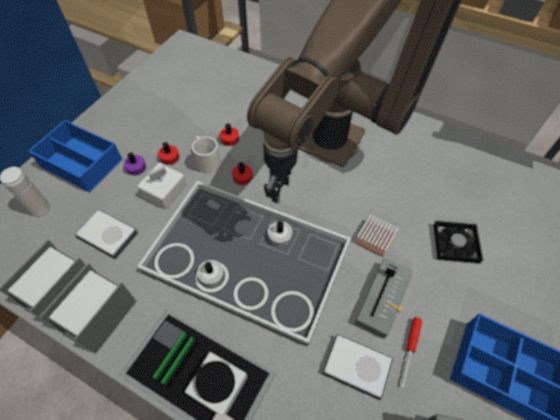

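Second pot under the tool at (286,184); first pot stands in its ring (scene (211,275)).

```bash
python3 pot.py d 240 140 335 232; python3 pot.py d 425 125 530 228 130
python3 - <<'E'
import cv2
from h import crop
crop(cv2.imread("pics/d_scene.png")[:,:,::-1],170,230,310,310,5,"d_sc")
E
```

```text
px [285.4 183.2] [71.3 72.9] z.02 [0.4385 0.0371 0.02  ] z.05 [0.4379 0.0433 0.05  ]
px [475.4 177. ] [82.6 95.4] z.02 [0.6288 0.06   0.02  ] z.05 [0.612  0.0643 0.05  ]
```

View pics/d_sc.png

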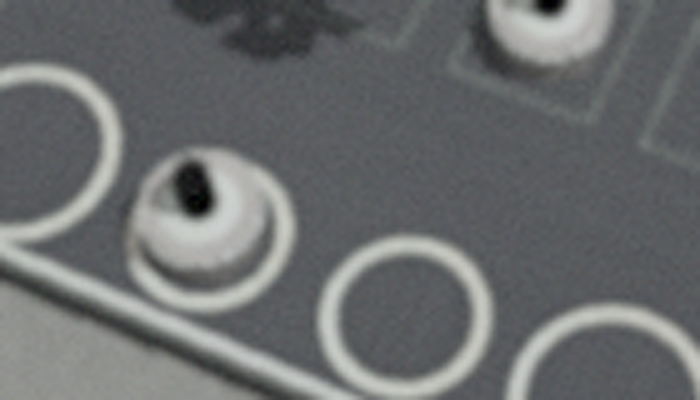

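>>> send_rows --pt "0.003 0.002 -0.2 0" --pt "0.003 0.002 -0.38 0" --pt "0.003 0.002 -0.5 0" --pt "0.003 0.002 -0.57 0" --pt "0.003 0.002 -0.573 0" --pt "0.003 0.002 -0.573 0"

```text
time: 8.25
eef_pos: [0.4371, 0.0438, 0.0768]
tcp_rot: [0.676, 0.737, 0.0, 0.0]
contact_force: [0.6, 0.2, 0.1]
opening: 0.6
```

>>> send_rows --pt "0 0 0 0" --pt "0 0 0 0" --pt "0 0 0 0" --pt "0 0 0 0" --pt "0 0 0 0" --jaw 0.9

```text
time: 8.88
eef_pos: [0.4373, 0.0439, 0.0774]
tcp_rot: [0.676, 0.737, 0.001, 0.001]
contact_force: [-0.4, 0.1, 6.5]
opening: 0.245
```

```bash
python3 look.py e wrist
python3 - <<'E'
from h import *
c=imaging.calibration("scene")
print(ray(c,[[210.3,272.3]],.05),ray(c,[[170+211/5,230+237/5]],.02))
E
```

```text
8.875 [0.4373 0.0439 0.0774] [6.755e-01 7.373e-01 7.000e-04 1.000e-03] [-0.131 -0.016  2.261 -0.     0.894 -0.219] [-0.45  0.14  6.52] 0.24506652259767797
[[ 0.63802934 -0.05713124  0.05      ]] [[ 0.6385929  -0.05551788  0.02      ]]
```

View pics/e_wrist.png

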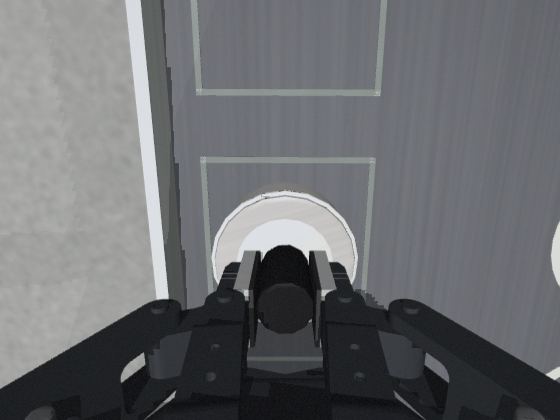

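>>> send_rows --pt "0.03 0.003 0 0" --pt "0.09 0.008 0 0" --pt "0.155 0.013 0 0" --pt "0.22 0.019 0 0" --pt "0.285 0.024 0 0" --pt "0.35 0.03 0 0" --pt "0.415 0.035 0 0" --pt "0.48 0.041 0 0" --pt "0.54 0.046 0 0" --pt "0.59 0.05 0 0" --pt "0.634 0.054 0 0" --pt "0.634 0.054 0 0" --pt "0.634 0.054 0 0"

```text
time: 10.55
eef_pos: [0.628, 0.0603, 0.0775]
tcp_rot: [0.676, 0.737, 0.002, 0.002]
contact_force: [3.6, 0.8, 4.9]
opening: 0.243
```

```bash
python3 look.py f wrist
```

```text
10.55 [0.628  0.0603 0.0775] [0.6755 0.7373 0.0016 0.0018] [-0.065  0.376  1.8    0.     0.961 -0.153] [3.6  0.81 4.92] 0.24280677146264004
```

View pics/f_wrist.png

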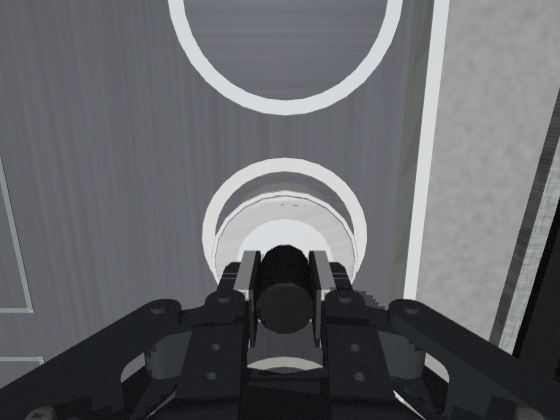

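>>> send_rows --pt "0 0 0 0" --pt "0 0 0 0" --pt "0 0 0.05 0" --pt "0 0 0.25 0" --pt "0 0 0.45 0" --pt "-0.05 -0.1 0.6 0" --pt "-0.05 -0.2 0.65 0" --pt "-0.05 -0.2 0.65 0" --pt "-0.05 -0.2 0.65 0" --pt "-0.05 -0.2 0.65 0" --jaw 0.4

```text
time: 11.85
eef_pos: [0.6107, 0.0013, 0.2696]
tcp_rot: [0.675, 0.738, -0.001, -0.001]
contact_force: [-0.4, 0.8, -0.2]
opening: 0.6
```

```bash
python3 look.py g wrist scene
```

```text
11.85 [0.6107 0.0013 0.2696] [ 6.752e-01  7.377e-01 -7.000e-04 -1.300e-03] [-0.164  0.132  1.718  0.     1.294 -0.253] [-0.42  0.77 -0.23] 0.5999333170527857
```

View pics/g_wrist.png

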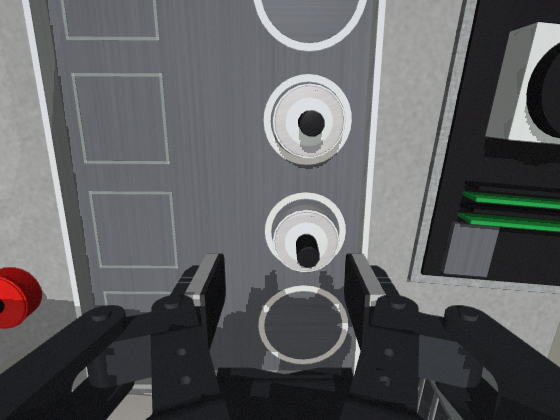

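```bash
cat > chk.py <<'E'
import sys
from h import *
n=sys.argv[1]
c=imaging.calibration("wrist"); c["cam_to_world"]=np.load(f"pics/{n}.npy")
im=cv2.imread(f"pics/{n}_wrist.png")
a=np.linspace(0,2*np.pi,200)
big=cv2.resize(im,None,fx=3,fy=3,interpolation=cv2.INTER_CUBIC)
for (x,y) in [(.637,-.0595),(.6275,.060)]:
  for r,z,col in [(.038,.02,(0,0,255)),(.033,.052,(0,255,0)),(.011,.09,(255,255,0))]:
    p=proj(c,np.c_[x+r*np.cos(a),y+r*np.sin(a),0*a+z]); p=((p+.5)*3-.5).round().astype(np.int32)
    cv2.polylines(big,[p],True,col,1)
x0,y0,x1,y1=[3*int(v) for v in sys.argv[2:6]]
cv2.imwrite(f"pics/{n}_chk.png",big[y0:y1,x0:x1])
E
python3 chk.py g 220 60 400 260
```

```text
(no output)
```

View pics/g_chk.png

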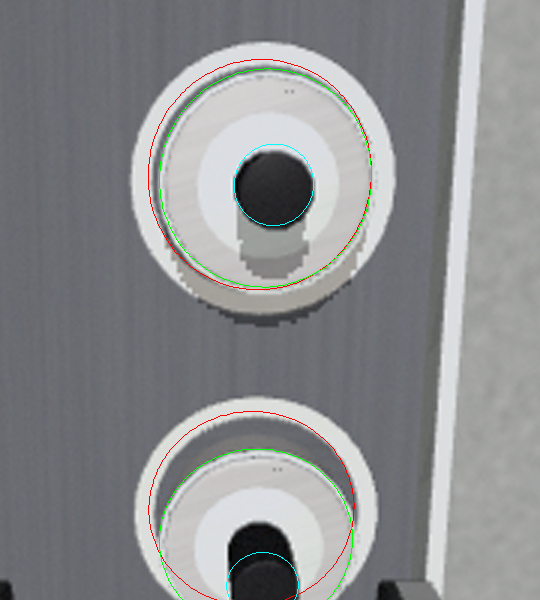

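View pics/g_scene.png

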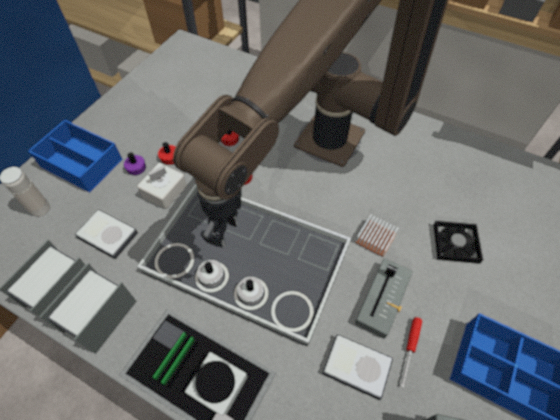

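Pots agree with the overlay within ~2 mm of ring centres. Now the heat control.

>>> send_rows --pt "-0.1 0.2 0.02 0" --pt "-0.2 0.4 0.02 0" --pt "-0.3 0.6 0.02 -0.005" --pt "-0.4 0.8 0.02 -0.01" --pt "-0.5 1.0 0.02 -0.01" --pt "-0.5 1.0 0.02 -0.01" --pt "-0.5 1.0 0.02 -0.01" --pt "-0.5 1.0 0.02 -0.01" --pt "-0.5 1.0 0.02 -0.01"

```text
time: 13.08
eef_pos: [0.4619, 0.2994, 0.2769]
tcp_rot: [0.699, 0.715, -0.0, 0.0]
contact_force: [-0.2, -1.4, -0.1]
opening: 0.597
```

```bash
python3 look.py i wrist
```

```text
13.075 [0.4619 0.2994 0.2769] [ 6.989e-01  7.152e-01 -2.000e-04  0.000e+00] [ 0.391 -0.01   1.854 -0.     1.298  0.368] [-0.21 -1.42 -0.11] 0.5967464794497076
```

View pics/i_wrist.png

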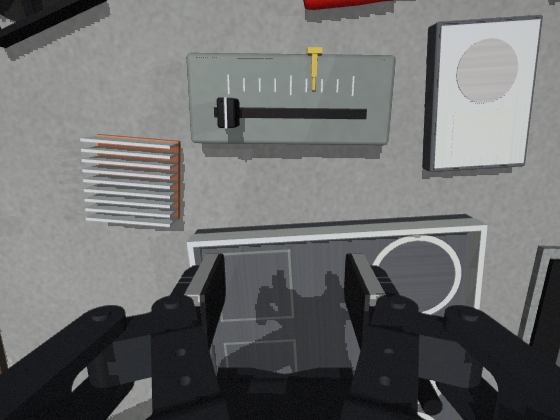

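```bash
python3 - <<'E'
import cv2
from h import crop
crop(cv2.imread("pics/i_wrist.png")[:,:,::-1],180,35,400,155,3.6,"i_c")
E
```

```text
(no output)
```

View pics/i_c.png

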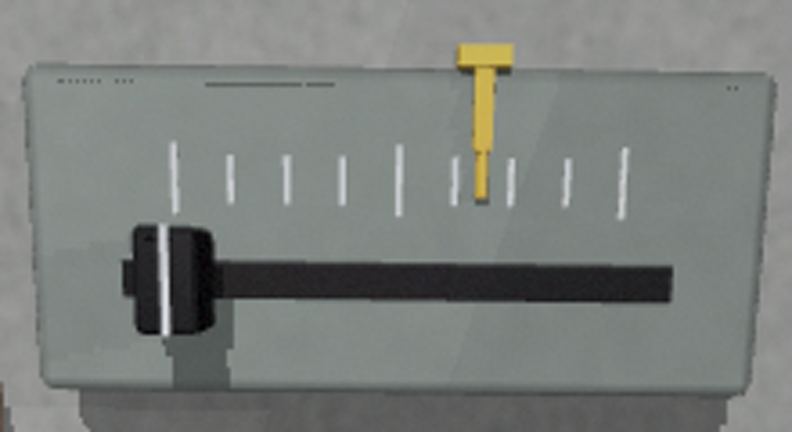

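```bash
python3 - <<'E'
from h import *
np.set_printoptions(precision=4,suppress=True)
c=imaging.calibration("wrist"); c["cam_to_world"]=np.load("pics/i.npy")
def w(p,z): return ray(c,(np.array(p,float)+.5)/3.6-.5+[180,35],z)
print("ticks",w([(174,177),(400,180),(624,183)],.04))
print("clip",w([(481.5,195),(484,90)],.043), w([(481.5,195),(484,90)],.044))
print("grip top line ends",w([(163,226),(165,334)],.078), "faces", w([(134,280),(188,280)],.078))
print("slot",w([(122,278),(672,284)],.04))
print("box",w([(28,66),(772,74),(748,394),(46,388)],.04))
E
```

```text
ticks [[0.406  0.3879 0.04  ]
 [0.4664 0.3886 0.04  ]
 [0.5263 0.3892 0.04  ]]
clip [[0.4881 0.3851 0.043 ]
 [0.4876 0.4111 0.043 ]] [[0.488  0.3851 0.044 ]
 [0.4875 0.411  0.044 ]]
grip top line ends [[0.4089 0.3745 0.078 ]
 [0.4088 0.349  0.078 ]] faces [[0.4015 0.3617 0.078 ]
 [0.4147 0.362  0.078 ]]
slot [[0.3913 0.3615 0.04  ]
 [0.5414 0.3634 0.04  ]]
box [[0.3684 0.4145 0.04  ]
 [0.563  0.4171 0.04  ]
 [0.5652 0.3343 0.04  ]
 [0.3692 0.3313 0.04  ]]
```

>>> send_rows --pt "-0.177 0.208 0 0" --pt "-0.177 0.208 0 0" --pt "-0.177 0.208 -0.15 0" --pt "-0.177 0.208 -0.33 0" --pt "-0.177 0.208 -0.5 0" --pt "-0.177 0.208 -0.62 0" --pt "-0.177 0.208 -0.683 0" --pt "-0.177 0.208 -0.683 0" --pt "-0.177 0.208 -0.683 0"

```text
time: 14.25
eef_pos: [0.4097, 0.3633, 0.0741]
tcp_rot: [0.698, 0.716, 0.002, 0.0]
contact_force: [0.6, 0.8, -0.0]
opening: 0.597
```

>>> send_rows --pt "0 0 0 0" --pt "0 0 0 0" --pt "0 0 0 0" --pt "0 0 0 0" --pt "0 0 0 0" --jaw 0.95 --newtons 30

```text
time: 14.88
eef_pos: [0.4089, 0.3632, 0.0736]
tcp_rot: [0.699, 0.716, 0.001, 0.0]
contact_force: [-0.8, -0.4, 6.9]
opening: 0.181
```

```bash
python3 look.py j wrist
```

```text
14.875 [0.4089 0.3632 0.0736] [6.986e-01 7.155e-01 8.000e-04 1.000e-04] [0.541 0.221 2.009 0.    0.911 0.516] [-0.8  -0.41  6.92] 0.18077998996402533
```

View pics/j_wrist.png

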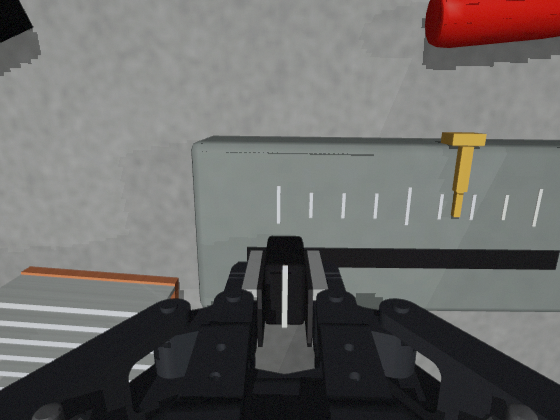

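>>> send_rows --pt "0.03 0 0 0" --pt "0.08 0.001 0 0" --pt "0.13 0.001 0 0" --pt "0.18 0.002 0 0" --pt "0.23 0.003 0 0" --pt "0.264 0.003 0 0" --pt "0.264 0.003 0 0" --pt "0.264 0.003 0 0" --pt "0.264 0.003 0 0"

```text
time: 16.05
eef_pos: [0.4888, 0.3641, 0.0736]
tcp_rot: [0.698, 0.716, 0.002, 0.001]
contact_force: [2.2, 0.1, 5.5]
opening: 0.178
```

```bash
python3 look.py k wrist
```

```text
16.05 [0.4888 0.3641 0.0736] [0.6984 0.7157 0.002  0.0009] [ 4.740e-01  3.410e-01  1.856e+00 -1.000e-03  9.410e-01  4.500e-01] [2.23 0.11 5.5 ] 0.17843530606898436
```

View pics/k_wrist.png

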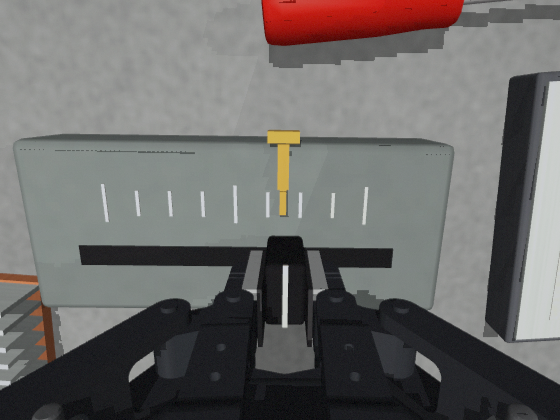

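```bash
python3 - <<'E'
from h import *
np.set_printoptions(precision=4,suppress=True)
c=imaging.calibration("wrist"); c["cam_to_world"]=np.load("pics/k.npy")
im=cv2.imread("pics/k_wrist.png").astype(int)
for v in (160,180,200,210):
    r=im[v,260:310]; m=(r[:,2]-r[:,0])>50; u=260+np.where(m)[0].mean(); print(v,u,ray(c,[u,v],.044))
for v in (280,300,320):
    r=im[v,270:300].min(1); u=270+np.where(r>150)[0].mean(); print(v,u,ray(c,[u,v],.078))
print("ticks",ray(c,[[104,203],[366,205]],.04))
E
```

```text
160 283.0 [[0.4876 0.41   0.044 ]]
180 282.5 [[0.4876 0.4011 0.044 ]]
200 282.5 [[0.4878 0.392  0.044 ]]
210 282.0 [[0.4876 0.3873 0.044 ]]
280 285.0 [[0.4892 0.3699 0.078 ]]
300 285.0 [[0.4895 0.3615 0.078 ]]
320 284.0 [[0.4893 0.3528 0.078 ]]
ticks [[0.4056 0.3876 0.04  ]
 [0.5265 0.3895 0.04  ]]
```

>>> send_rows --pt "-0.0025 0 0 0" --pt "-0.0025 0 0 0" --pt "-0.0025 0 0 0"

```text
time: 16.48
eef_pos: [0.4879, 0.3641, 0.0736]
tcp_rot: [0.698, 0.716, 0.002, 0.001]
contact_force: [0.5, -1.2, 5.4]
opening: 0.178
```

>>> send_rows --pt "0 0 0 0" --pt "0 0 0 0" --pt "0 0 0 0" --pt "0 0 0.1 0" --pt "0 0 0.25 0" --pt "0 0 0.45 0" --pt "0 0 0.6 0" --pt "0 -0.1 0.7 0" --pt "0 -0.1 0.7 0" --pt "0 -0.1 0.7 0" --pt "0 -0.1 0.7 0" --jaw 0.4

```text
time: 17.85
eef_pos: [0.4858, 0.3337, 0.2797]
tcp_rot: [0.698, 0.716, -0.002, -0.001]
contact_force: [0.1, -0.9, -1.0]
opening: 0.598
```

```bash
python3 look.py l wrist scene top;python3 - <<'E'
import cv2
from h import crop
crop(cv2.imread("pics/l_wrist.png")[:,:,::-1],150,70,390,210,3.3,"l_c")
E
```

```text
17.85 [0.4858 0.3337 0.2797] [ 0.6982  0.7159 -0.0018 -0.0008] [0.43  0.078 1.758 0.    1.31  0.405] [ 0.08 -0.92 -0.97] 0.5975508366081242
```

View pics/l_c.png

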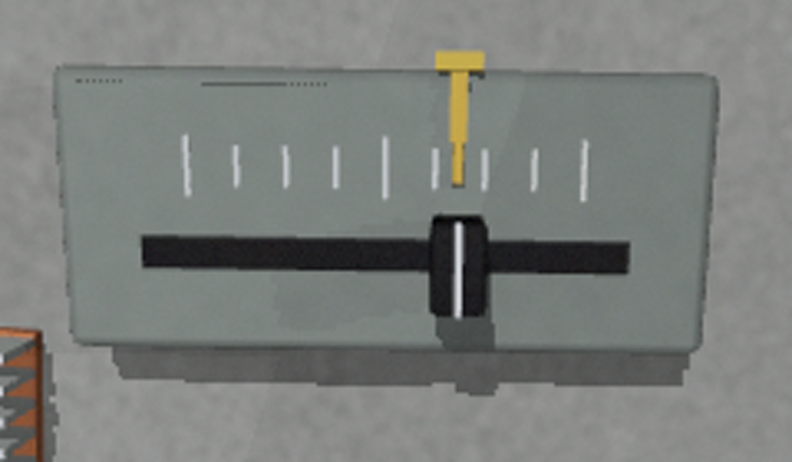

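View pics/l_scene.png

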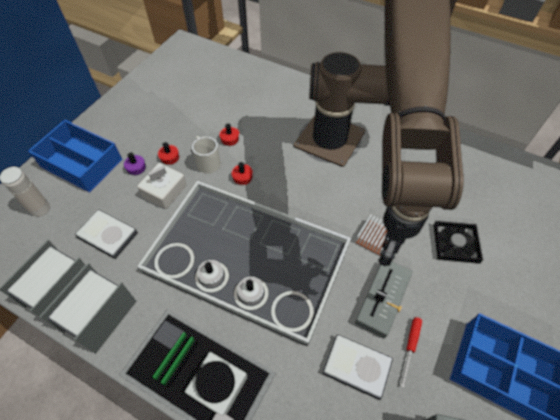

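View pics/l_top.png

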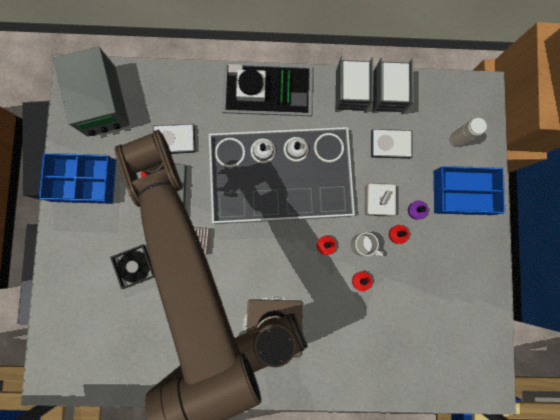

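Slider's white line is level with the brass pointer; pots still stand on rings. Now to the timer.

>>> send_rows --pt "0 -0.2 0 0.02" --pt "0 -0.4 0 0.05" --pt "0 -0.6 0 0.08" --pt "-0.02 -0.8 0 0.1" --pt "-0.02 -1 0 0.12" --pt "-0.02 -1 0 0.12"

```text
time: 18.75
eef_pos: [0.4806, 0.0305, 0.2819]
tcp_rot: [0.388, 0.922, -0.0, -0.0]
contact_force: [0.3, 1.0, 0.8]
opening: 0.602
```

>>> send_rows --pt "0 -0.2 0 0.037" --pt "0 -0.4 0 0.037" --pt "-0.02 -0.6 0 0.037" --pt "-0.04 -0.8 0 0.037" --pt "-0.06 -1 0 0.037" --pt "-0.06 -1 0 0.037"

```text
time: 19.5
eef_pos: [0.4626, -0.269, 0.2816]
tcp_rot: [0.279, 0.96, 0.0, -0.0]
contact_force: [0.5, -0.1, -0.8]
opening: 0.596
```

>>> send_rows --pt "0 -0.2 0 0" --pt "-0.02 -0.32 0 0" --pt "-0.02 -0.32 0 0" --pt "-0.02 -0.32 0 0" --pt "-0.02 -0.32 0 0" --pt "-0.02 -0.32 0 0"

```text
time: 20.25
eef_pos: [0.4572, -0.3612, 0.2824]
tcp_rot: [0.275, 0.961, 0.0, 0.0]
contact_force: [0.6, -0.3, -0.3]
opening: 0.602
```

```bash
python3 look.py n wrist scene
```

```text
20.25 [ 0.4572 -0.3612  0.2824] [2.755e-01 9.613e-01 0.000e+00 1.000e-04] [-0.843  0.059  1.773  0.     1.309 -1.855] [ 0.59 -0.29 -0.33] 0.6020617304998478
```

View pics/n_wrist.png

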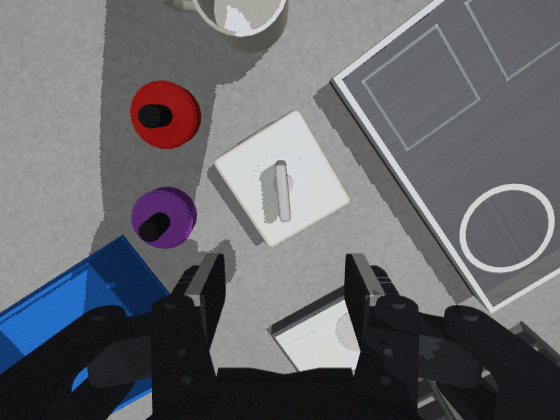

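```bash
python3 - <<'E'
import cv2
from h import *
crop(cv2.imread("pics/n_wrist.png")[:,:,::-1],205,100,365,260,3.7,"n_c")
E
```

```text
(no output)
```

View pics/n_c.png

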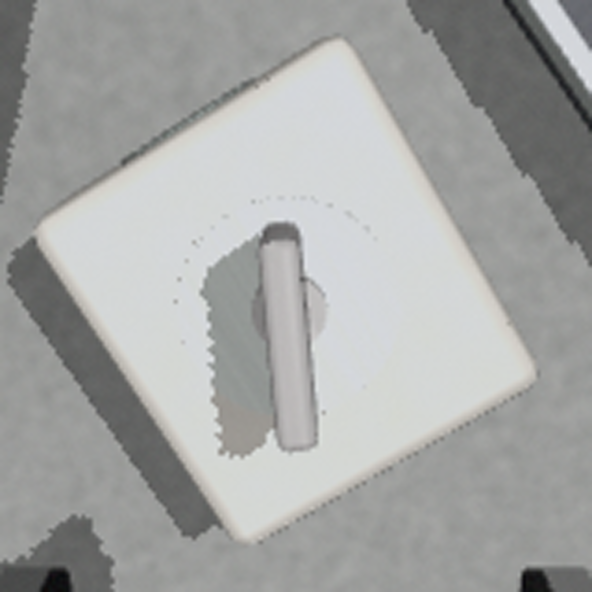

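```bash
python3 - <<'E'
from h import *
np.set_printoptions(precision=4,suppress=True)
c=imaging.calibration("wrist"); c["cam_to_world"]=np.load("pics/n.npy")
def w(p,z): return ray(c,(np.array(p,float)+.5)/3.7-.5+np.array([205,100]),z)
e=w([(281,242),(298,448)],.108); print("wing",e,e.mean(0),np.linalg.norm(e[1]-e[0]),np.degrees(np.arctan2(*(e[1]-e[0])[[1,0]])))
b=w([(340,38),(538,374),(248,542),(38,230)],.06); print(b,b.mean(0))
for i in range(4):
    d=b[(i+1)%4]-b[i]; print(np.linalg.norm(d),np.degrees(np.arctan2(d[1],d[0])))
q=monitor.get_state()["tcp_rot"]; print("psi",2*np.degrees(np.arctan2(q[1],q[0]))-90)
E
```

```text
wing [[ 0.4375 -0.3532  0.108 ]
 [ 0.4815 -0.376   0.108 ]] [ 0.4595 -0.3646  0.108 ] 0.049552108963520386 -27.440090347906985
[[ 0.4074 -0.3171  0.06  ]
 [ 0.5112 -0.3174  0.06  ]
 [ 0.5108 -0.4108  0.06  ]
 [ 0.4068 -0.4104  0.06  ]] [ 0.4591 -0.3639  0.06  ]
0.10389703635098833 -0.15952139836449422
0.09341187653457633 -90.29359744180876
0.10392453317345389 179.77675732884782
0.09329636592653184 89.68938944578234
psi 57.980710884040064
```

>>> send_rows --pt "0.006 -0.009 -0.15 0.008" --pt "0.006 -0.009 -0.33 0.008" --pt "0.006 -0.009 -0.5 0.008" --pt "0.006 -0.009 -0.6 0.008" --pt "0.006 -0.009 -0.632 0.008" --pt "0.006 -0.009 -0.632 0.008" --pt "0.006 -0.009 -0.632 0.008"

```text
time: 21.22
eef_pos: [0.4595, -0.3661, 0.0948]
tcp_rot: [0.252, 0.968, -0.001, 0.002]
contact_force: [0.6, -1.3, 0.3]
opening: 0.606
```

>>> send_rows --pt "0 0 0 0" --pt "0 0 0 0" --pt "0 0 0 0" --pt "0 0 0 0" --pt "0 0 0 0" --jaw 1.0 --newtons 60

```text
time: 21.85
eef_pos: [0.4593, -0.3648, 0.0937]
tcp_rot: [0.252, 0.968, 0.0, 0.001]
contact_force: [1.8, 4.2, 6.4]
opening: 0.107
```

```bash
python3 look.py o wrist; python3 -c "
from plant import monitor; print(monitor.get_state()['wrist_torque'])"
```

```text
21.85 [ 0.4593 -0.3648  0.0937] [2.520e-01 9.677e-01 4.000e-04 7.000e-04] [-0.845  0.269  1.905  0.002  0.968 -1.907] [1.76 4.19 6.39] 0.1072775985903072
[ 0.72282669 -0.24347972  0.03395188]
```

View pics/o_wrist.png

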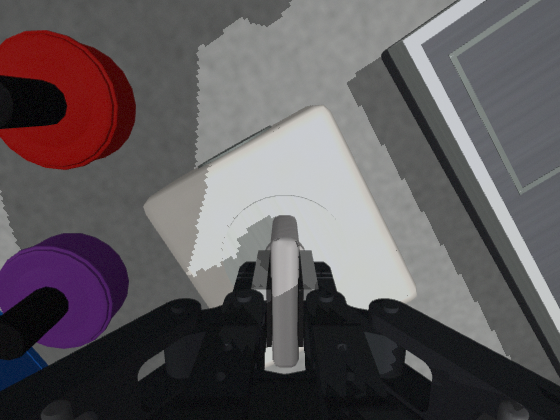

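Key wing is gripped squarely at (285,290). Winding clockwise (negative z turn).

>>> send_rows --pt "0 0 0 -0.01" --pt "0 0 0 -0.025" --pt "0 0 0 -0.042" --pt "0 0 0 -0.059" --pt "0 0 0 -0.076" --pt "0 0 0 -0.093" --pt "0 0 0 -0.11" --pt "0 0 0 -0.127" --pt "0 0 0 -0.144" --pt "0 0 0 -0.161" --pt "0 0 0 -0.178" --pt "0 0 0 -0.195" --pt "0 0 0 -0.212" --pt "0 0 0 -0.229" --pt "0 0 0 -0.24" --pt "0 0 0 -0.25" --pt "0 0 0 -0.25"

```text
time: 24.02
eef_pos: [0.4593, -0.3648, 0.0937]
tcp_rot: [0.863, 0.506, 0.001, 0.0]
contact_force: [1.8, 3.5, 6.0]
opening: 0.107
```

```bash
python3 look.py p wrist; python3 -c "
from plant import monitor; print(monitor.get_state()['wrist_torque'])"
```

```text
24.025 [ 0.4593 -0.3648  0.0937] [8.627e-01 5.058e-01 7.000e-04 2.000e-04] [-0.845  0.269  1.905  0.002  0.968 -0.335] [1.79 3.48 5.97] 0.10661418436630463
[ 0.64082095 -0.19728281 -0.10679889]
```

View pics/p_wrist.png

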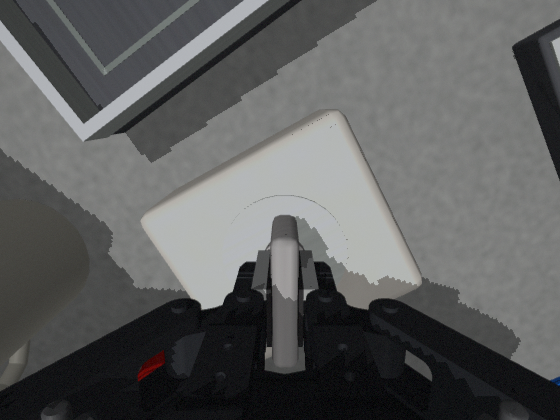

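>>> send_rows --pt "0 0 0 -0.01" --pt "0 0 0 -0.025" --pt "0 0 0 -0.042" --pt "0 0 0 -0.059" --pt "0 0 0 -0.076" --pt "0 0 0 -0.093" --pt "0 0 0 -0.11" --pt "0 0 0 -0.127" --pt "0 0 0 -0.144" --pt "0 0 0 -0.161" --pt "0 0 0 -0.178" --pt "0 0 0 -0.195" --pt "0 0 0 -0.212" --pt "0 0 0 -0.229" --pt "0 0 0 -0.24" --pt "0 0 0 -0.25" --pt "0 0 0 -0.25"

```text
time: 26.2
eef_pos: [0.4593, -0.3647, 0.0937]
tcp_rot: [0.968, -0.252, 0.001, -0.0]
contact_force: [1.6, 3.7, 4.6]
opening: 0.109
```

```bash
python3 look.py q wrist scene; python3 -c "
from plant import monitor; print(monitor.get_state()['wrist_torque'])"
```

```text
26.2 [ 0.4593 -0.3647  0.0937] [ 9.676e-01 -2.523e-01  6.000e-04 -4.000e-04] [-0.845  0.269  1.905  0.002  0.968  1.235] [1.64 3.69 4.6 ] 0.10932066009344894
[ 0.66629103 -0.22332686 -0.12604928]
```

View pics/q_wrist.png

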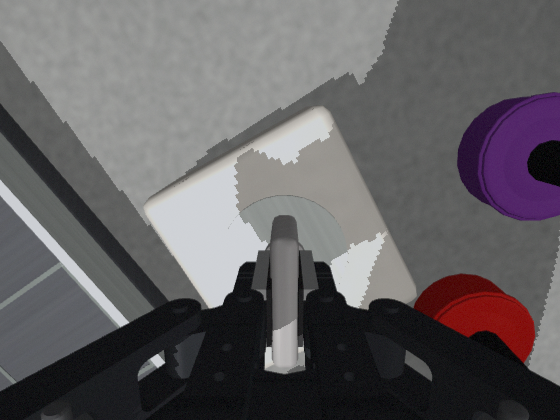

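View pics/q_scene.png

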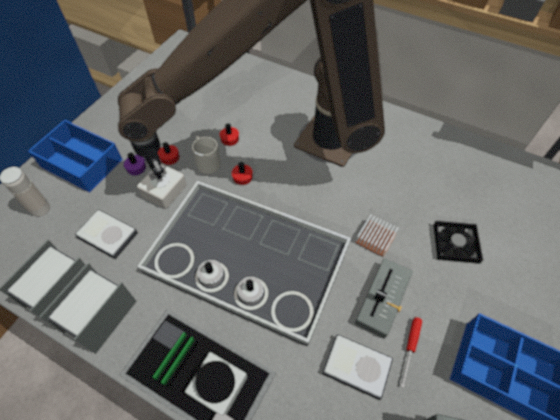

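>>> send_rows --pt "0 0 0 -0.01" --pt "0 0 0 -0.025" --pt "0 0 0 -0.042" --pt "0 0 0 -0.059" --pt "0 0 0 -0.076" --pt "0 0 0 -0.093" --pt "0 0 0 -0.11" --pt "0 0 0 -0.127" --pt "0 0 0 -0.144" --pt "0 0 0 -0.158" --pt "0 0 0 -0.167" --pt "0 0 0 -0.167" --pt "0 0 0 -0.167"

```text
time: 27.92
eef_pos: [0.4593, -0.3648, 0.0937]
tcp_rot: [0.711, -0.703, 0.0, -0.001]
contact_force: [2.0, 3.4, 5.5]
opening: 0.104
```

```bash
python3 look.py r wrist; python3 -c "
from plant import monitor; print(monitor.get_state()['wrist_torque'])"
```

```text
27.925 [ 0.4593 -0.3648  0.0937] [ 7.111e-01 -7.031e-01  3.000e-04 -8.000e-04] [-8.450e-01  2.690e-01  1.905e+00  2.000e-03  9.680e-01  2.284e+00] [2.01 3.41 5.54] 0.10440639907644111
[ 0.72824464 -0.2535518  -0.06130804]
```

View pics/r_wrist.png

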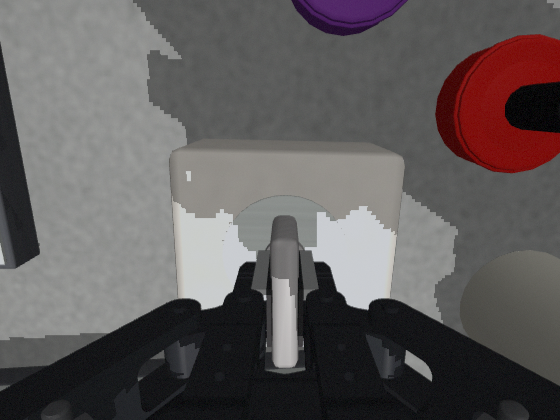

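>>> send_rows --pt "0 0 0 0" --pt "0 0 0 0" --pt "0 0 0 0" --pt "0 0 0.05 0" --pt "0 0 0.15 0" --pt "0 0 0.25 0" --pt "0 0 0.25 0.03" --pt "0 0 0.25 0.06" --pt "0 0 0.25 0.09" --pt "0 0 0.25 0.12" --pt "0 0 0.25 0.15" --pt "0 0 0.25 0.18" --pt "0 0 0.25 0.21" --pt "0 0 0.25 0.24" --pt "0 0 0.25 0.25" --pt "0 0 0.25 0.25" --jaw 0.4

```text
time: 29.98
eef_pos: [0.4587, -0.3654, 0.1687]
tcp_rot: [1.0, 0.006, 0.0, 0.001]
contact_force: [0.0, 0.3, 0.6]
opening: 0.599
```

>>> send_rows --pt "0 0 0 0.03" --pt "0 0 0 0.06" --pt "0 0 0 0.09" --pt "0 0 0 0.12" --pt "0 0 0 0.15" --pt "0 0 0 0.18" --pt "0 0 0 0.21" --pt "0 0 0 0.24" --pt "0 0 0 0.25" --pt "0 0 0 0.25" --pt "0 0 0 0.25"

```text
time: 31.35
eef_pos: [0.4586, -0.3652, 0.1679]
tcp_rot: [0.703, 0.711, -0.0, 0.0]
contact_force: [0.1, -0.5, -0.0]
opening: 0.6
```

```bash
python3 look.py s wrist
```

```text
31.35 [ 0.4586 -0.3652  0.1679] [ 7.034e-01  7.108e-01 -0.000e+00  2.000e-04] [-0.846  0.172  1.867 -0.     1.103 -0.856] [ 0.12 -0.46 -0.01] 0.5997692814245134
```

View pics/s_wrist.png

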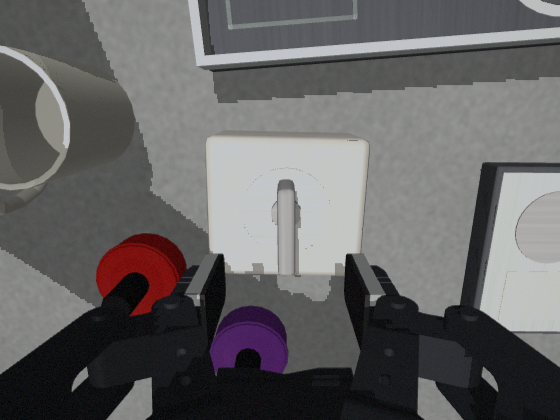

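>>> send_rows --pt "0 0 -0.08 0" --pt "0 0 -0.18 0" --pt "0 0 -0.247 0" --pt "0 0 -0.25 0" --pt "0 0 -0.25 0"

```text
time: 32.02
eef_pos: [0.459, -0.3656, 0.0935]
tcp_rot: [0.703, 0.711, -0.0, 0.001]
contact_force: [-1.1, -0.4, 0.5]
opening: 0.6
```

>>> send_rows --pt "0 0 0 0" --pt "0 0 0 0" --pt "0 0 0 0" --pt "0 0 0 0" --pt "0 0 0 0" --jaw 1.0 --newtons 60

```text
time: 32.65
eef_pos: [0.4593, -0.3655, 0.0937]
tcp_rot: [0.703, 0.711, 0.0, 0.001]
contact_force: [1.7, 1.4, 4.7]
opening: 0.103
```

>>> send_rows --pt "0 0 0 -0.01" --pt "0 0 0 -0.025" --pt "0 0 0 -0.042" --pt "0 0 0 -0.059" --pt "0 0 0 -0.076" --pt "0 0 0 -0.093" --pt "0 0 0 -0.11" --pt "0 0 0 -0.127" --pt "0 0 0 -0.144" --pt "0 0 0 -0.161" --pt "0 0 0 -0.178" --pt "0 0 0 -0.19" --pt "0 0 0 -0.2" --pt "0 0 0 -0.2" --pt "0 0 0 -0.2"

```text
time: 34.52
eef_pos: [0.4586, -0.365, 0.0937]
tcp_rot: [0.987, 0.162, -0.0, -0.0]
contact_force: [-1.0, 1.3, 7.3]
opening: 0.109
```

```bash
python3 look.py t wrist scene; python3 -c "
from plant import monitor; print(monitor.get_state()['wrist_torque'])"
```

```text
34.525 [ 0.4586 -0.365   0.0937] [ 9.868e-01  1.621e-01 -0.000e+00 -3.000e-04] [-0.845  0.268  1.905  0.     0.969  0.4  ] [-1.04  1.34  7.29] 0.10896223590224599
[ 0.42631234  0.12441284 -0.08687974]
```

View pics/t_wrist.png

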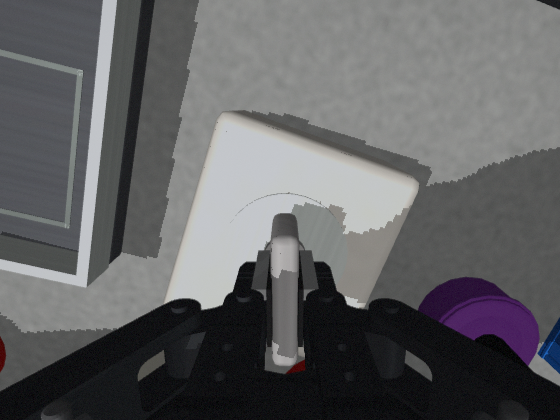

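View pics/t_scene.png

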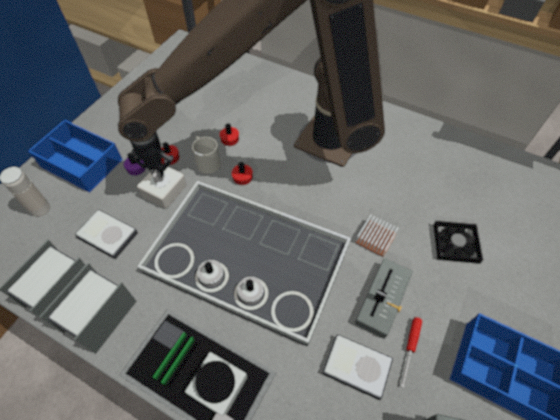

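>>> send_rows --pt "0 0 0 -0.006" --pt "0 0 0 -0.012" --pt "0 0 0 -0.018" --pt "0 0 0 -0.024" --pt "0 0 0 -0.028" --pt "0 0 0 -0.028"

```text
time: 35.38
eef_pos: [0.4585, -0.3649, 0.0937]
tcp_rot: [0.997, 0.075, -0.0, -0.0]
contact_force: [-0.1, 2.8, 6.9]
opening: 0.106
```

```bash
cat > st.py <<'E'
from plant import monitor
import numpy as np
s=monitor.get_state(); q=s["tcp_rot"]; print(s["wrist_torque"].round(3),s["contact_force"].round(1),"psi",(2*np.degrees(np.arctan2(q[1],q[0]))-90).round(2),s["opening"], s["joint_efforts"][5].round(3),s["qpos"][5])
E
python3 st.py
```

```text
[ 0.538  0.105 -0.02 ] [-0.1  2.8  6.9] psi -81.4 0.10645985156933745 0.061 0.5752481860334592
```

>>> send_rows --pt "0 0 0 -0.004" --pt "0 0 0 -0.008" --pt "0 0 0 -0.012"

```text
time: 35.75
eef_pos: [0.4586, -0.3648, 0.0937]
tcp_rot: [0.999, 0.037, -0.0, -0.0]
contact_force: [0.4, 3.4, 7.0]
opening: 0.111
```

```bash
python3 st.py
```

```text
[0.531 0.099 0.197] [0.4 3.4 7. ] psi -85.71 0.11121020304809687 0.082 0.6508010555020498
```

>>> send_rows --pt "0 0 0 -0.004" --pt "0 0 0 -0.008" --pt "0 0 0 -0.008"

```text
time: 36.12
eef_pos: [0.4586, -0.3648, 0.0937]
tcp_rot: [1.0, 0.015, -0.001, 0.0]
contact_force: [0.3, 2.8, 7.3]
opening: 0.107
```

```bash
python3 st.py; python3 look.py u wrist
```

```text
[0.605 0.025 1.136] [0.3 2.8 7.3] psi -88.26 0.10697691712659481 1.117 0.6966496580297457
36.125 [ 0.4586 -0.3648  0.0937] [ 9.999e-01  1.520e-02 -8.000e-04  0.000e+00] [-8.450e-01  2.680e-01  1.905e+00 -1.000e-03  9.690e-01  6.970e-01] [0.3  2.83 7.34] 0.10697691712659481
```

View pics/u_wrist.png

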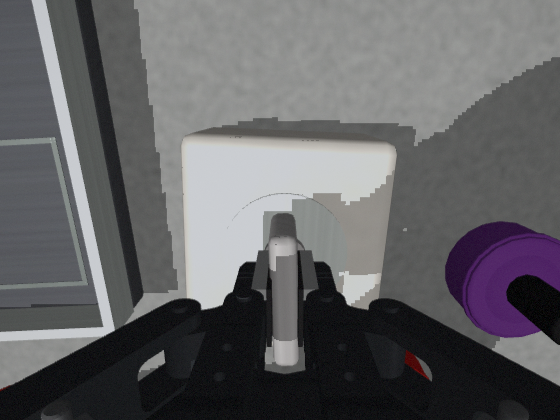

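Moment jumped to 1.1 N·m: the stop is reached. Release, lift and check.

>>> send_rows --pt "0 0 0 0" --pt "0 0 0 0" --pt "0 0 0 0" --pt "0 0 0.05 0" --pt "0 0 0.2 0" --pt "0 0 0.4 0" --pt "0 0 0.6 0" --pt "0 0 0.6 0" --pt "0 0 0.6 0" --jaw 0.4

```text
time: 37.3
eef_pos: [0.4584, -0.365, 0.2732]
tcp_rot: [1.0, 0.012, 0.0, 0.0]
contact_force: [-0.7, 0.8, -0.8]
opening: 0.603
```

```bash
python3 look.py v wrist scene;python3 - <<'E'
import cv2
from h import crop
crop(cv2.imread("pics/v_wrist.png")[:,:,::-1],205,100,365,260,3.7,"v_c")
crop(cv2.imread("pics/v_scene.png")[:,:,::-1],130,170,410,345,2.8,"v_sc")
E
```

```text
37.3 [ 0.4584 -0.365   0.2732] [9.999e-01 1.230e-02 3.000e-04 3.000e-04] [-0.846  0.072  1.776 -0.     1.292  0.701] [-0.69  0.79 -0.8 ] 0.60283688548228
```

View pics/v_c.png

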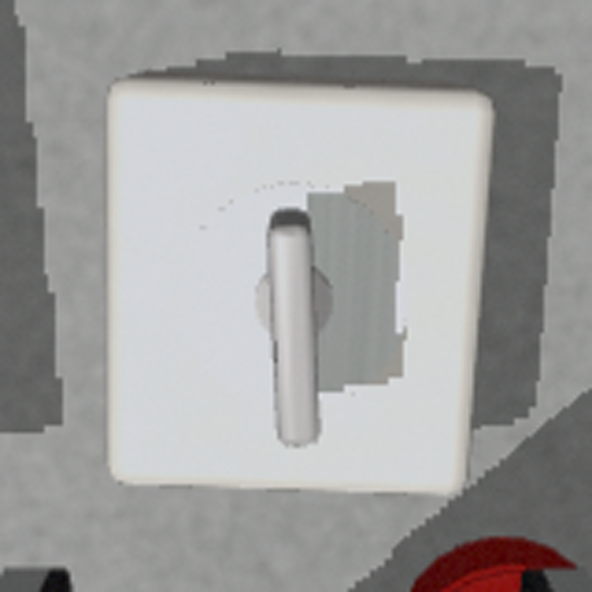

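View pics/v_sc.png

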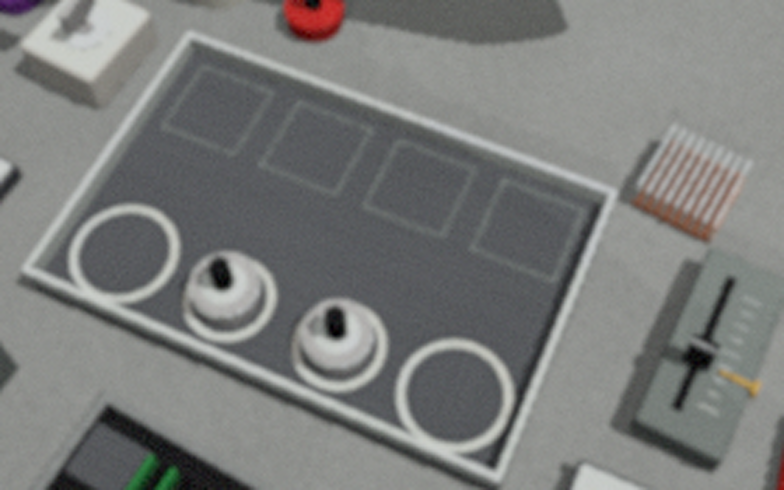

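```bash
python3 - <<'E'
from h import *
c=imaging.calibration("wrist"); c["cam_to_world"]=np.load("pics/v.npy")
def w(p,z): return ray(c,(np.array(p,float)+.5)/3.7-.5+np.array([205,100]),z)
e=w([(289,228),(298,442)],.108); d=e[1]-e[0]; print(e,np.degrees(np.arctan2(d[1],d[0])))
b=w([(108,82),(492,92),(462,494),(114,484)],.06); print(b)
for i,j in ((0,3),(1,2),(0,1),(3,2)):
    d=b[j]-b[i]; print(np.degrees(np.arctan2(d[1],d[0])))
E
```

```text
[[ 0.48525847 -0.36381775  0.108     ]
 [ 0.43581824 -0.36705976  0.108     ]] -176.2482369352353
[[ 0.51379177 -0.31776917  0.06      ]
 [ 0.51373263 -0.41385168  0.06      ]
 [ 0.40702861 -0.41260769  0.06      ]
 [ 0.40760931 -0.31797964  0.06      ]]
-179.8864290305045
179.33205503771592
-90.0352675361205
-90.35160244872449
```

```bash
python3 look.py w top;python3 - <<'E'
from h import *
im=cv2.imread("pics/w_top.png"); c=imaging.calibration("top")
big=cv2.resize(im,None,fx=5,fy=5,interpolation=cv2.INTER_CUBIC)
a=np.linspace(0,6.3,100)
for (x,y) in [(.637,-.0595),(.6275,.060)]:
  for r,z,col in [(.045,.02,(0,0,255)),(.033,.052,(0,255,0))]:
    p=proj(c,np.c_[x+r*np.cos(a),y+r*np.sin(a),0*a+z]); p=((p+.5)*5-.5).round().astype(np.int32); cv2.polylines(big,[p],True,col,1)
cv2.imwrite("pics/w_c.png",big[600:1140,1000:1800])
E
```

```text
37.4 [ 0.4578 -0.3644  0.2708] [ 0.9999  0.0122 -0.0011 -0.0013] [-0.846  0.075  1.778 -0.     1.292  0.701] [-0.6   0.18 -0.2 ] 0.5999677204390524
```

View pics/w_c.png

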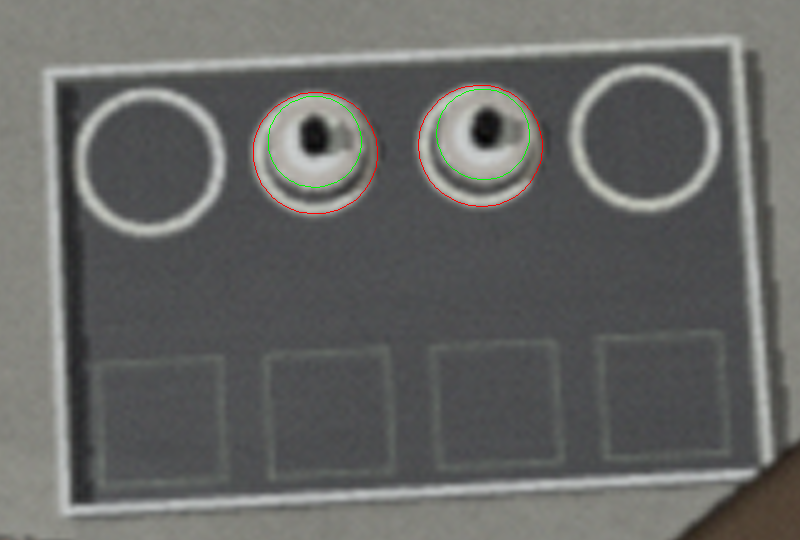

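View pics/w_top.png

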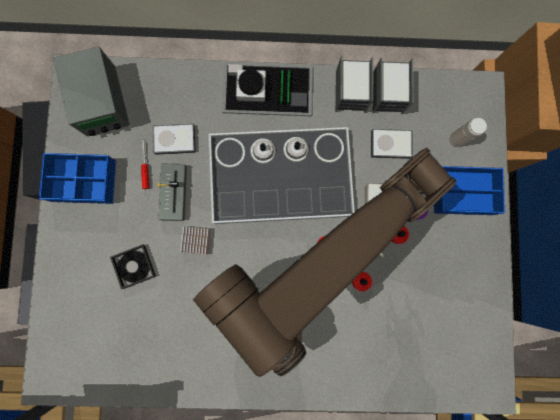

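Both pots are centred on their rings, the slider is at the clip and nothing else has moved. Handing in.

```bash
python3 -c "
from plant import workorder; print(workorder.sign_off())"
```

```text
the job is handed in; nothing more can be done
None
```

The job is done and handed in at about 37 s; the sign-off gave no verdict. Only two pots were present, both narrow, and I slid each by its knob onto one of the two narrow rings without lifting it. Then I pushed the heat slider to the brass clip, and last wound the key clockwise in several turns with one regrip.

**Last checks:**
- **Pots:** the top view shows both about 2 mm or less from their ring centres, released.
- **Slider:** I measured it 0.8 mm past the clip and nudged it back. After release its white line looked level with the clip.
- **Key:** the wrist moment jumped to 1.1 N·m at the stop. After release the wing stood at about 4°, where 6.2 rad corresponds to 4.8°, so it agrees within my measuring error.
- **Other things:** the bystanders that could be seen in the last views looked undisturbed. The arm hid part of the area by the mug and timer in the final top view. I saw no knocked pot or slackened grip.

Closing the jaws pressed down on the first pot with about 7 N, so I eased off and gripped it again. The second pot showed the same, 6.5 N, and I slid it without regripping.

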